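Top up the spring magazine with a mask blank

TASK

Uncover the spring magazine: lift its cover plate straight up off the two dowels, keeping it level, and lay it flat on the middle of the black rubber mat. Then slide the square metal blank that lies in the loading channel along to the end stop over the shaft, without lifting it out of the channel, and press it straight down against the spring until both lips have snapped in over it and it stays held under them, on top of the blank that is already inside. Leave the amber bottle and the paper tape roll where they stand.

Things in the scene. Friction and masses are not known exactly. Their poses are not given: they have to be found in the camera images.
- magazine: Fixed spring magazine, black base 222 x 124 mm, steel deck 60 mm above the bench. Origin on the bench under the centre of its square shaft (63 x 63 mm); own z up, +x = loading direction. A channel 63 mm wide runs on the deck from own x = -160 (open end) to the shaft, between rails 8 mm high, 7 thick, which go on past the shaft to an end stop 8 mm high, inner face at x = +31.5 mm.
- mouth (a point): Centre of the mouth of the shaft, at deck height (60 mm up). Two sprung lips reach 5 mm in from the sides y = +-31.5 mm: sloping top, flat underside 50.5 mm above the bench. A blank over the shaft rests on the slopes, its top about 64 mm up. Press it about 14 mm down (4 to 12 N at first, about 9 N at the end) until the lips snap over it, 1 to 3 mm more to be sure; it then rises against them.
- channel_end (a point): Middle of the channel's open end, at deck height (60 mm above the bench), 160 mm before the shaft's centre.
- dowel_top (a point): Top of the dowel on the side own y > 0. Two fixed dowels, 8 mm in diameter, stand on the deck at magazine x = 0, y = +46 and -46 mm, tops 86 mm above the bench.
- blank_center (a point): Centre of the blank to load: square aluminium plate 60 x 60 x 6 mm, about 58 g. At the start it lies flat in the channel on the deck, square to it, its centre 80 to 120 mm before the shaft's centre. Centre heights above the bench: 63 mm on the deck, about 61 on the lips, 47.5 loaded. Own z up.
- old_blank_center (a point): Centre of an equal blank already in the magazine, lying in the shaft right under the lips: 47.5 mm above the bench at the start, 41.5 mm with the new one on top.
- cover_grip (a point): Point on the cover plate's black upright bar grip, 28 mm above the plate's underside. The grip is 16 mm thick (own x), 56 mm long (own y), and rises from 8 mm (plate's top) to 42 mm above the underside. At the start this point is 96 mm above the bench; own axes parallel to the magazine's.
- cover: Cover plate, aluminium, 80 x 116 x 8 mm (own x, y, z), about 0.3 kg, origin at the centre of its underside. At the start it lies on the rails over the shaft, underside 68 mm above the bench, its two 9.5 mm holes (own y = +46 and -46 mm) over the dowels, which stand out 10 mm above the plate.
- mat: Black rubber mat lying on the bench, 180 x 200 x 4 mm (own x, y, z), fixed; to the left or the right of the magazine. Origin at the centre of its underside.
- follower (a joint): Travel (m) of the spring follower that carries the blanks: 0 with the magazine empty, about 0.006 with one blank, about 0.012 with two, at most 0.026; grows as it is pressed down. Spring 500 N/m, 4 N at 0.
- lip_left (a joint): Outward travel (m) of the lip on the side own y > 0: 0 = closed, up to 0.006.
- lip_right (a joint): Outward travel (m) of the lip on the side own y < 0: 0 = closed, up to 0.006.
- bottle: Bystander: amber bottle with a black cap, 54 mm in diameter, 100 mm high, beyond the magazine. Origin at the centre of its foot.
- tape: Bystander: roll of paper tape, 90 mm in diameter, 18 mm high, lying beyond the magazine. Origin at the centre of its underside.
There are look-alikes about, which are no part of the job. Several things have the shape of the cover; the one meant has the colours described above.

How it is judged:
On the way, in this order (a step that is already met when the one before it is completed fails the run):
1. the cover plate lies flat on the mat (z of cover in the frame of mat below 0.008 m and horizontal distance between cover and mat below 0.05 m), for 0.2 s.
2. the blank is over the shaft, not yet under the lips (x of blank_center in the frame of magazine between -0.004 and 0.004 m and y of blank_center in the frame of magazine between -0.004 and 0.004 m and height (world z) of blank_center above 0.05 m), for 0.02 s.
At the end, for the whole second after the job is handed in: Blank level under both closed lips (1.5 mm), centre 45.5-48.7 mm up and within 4 mm of the shaft's axis, on the old blank (39-43.5 mm up, 4 mm of axis); follower down over 10.5 mm and at rest; cover released, flat and still on the mat, centres within 50 mm (all of step 1 and horizontal distance between each of blank_center, old_blank_center and magazine below 0.004 m and height (world z) of blank_center between 0.0455 and 0.0487 m and angle between blank_center's own z axis and vertical below 0.05 rad and height (world z) of old_blank_center between 0.039 and 0.0435 m and value of joint each of lip_left, lip_right below 0.0015 m and value of joint follower above 0.0105 m and velocity of joint follower below 0.01 m/s and z of cover in the frame of mat above 0.002 m and angle between cover's own z axis and vertical below 0.06 rad and linear speed of cover below 0.02 m/s); the robot touches nothing.
It fails at once if the cover plate tilts more than 0.3 rad (angle between cover's own z axis and vertical above 0.3 rad).
It fails at once if the bottle is moved more than 30 mm (distance of bottle from where it was at the start of the episode above 0.03 m).
It fails at once if the tape roll is moved more than 30 mm (distance of tape from where it was at the start of the episode above 0.03 m).
It fails at once if the blank is lifted out of the channel (centre above 80 mm) (height (world z) of blank_center above 0.08 m).
It also fails if it takes over 58 s, if anything falls off the work surface, if the arm or the gripper's body presses on something with over 40 N, if the wrist force passes 120 N, or if a joint passes its speed limit or range.

ROBOT

A 6-joint arm with a two-finger parallel gripper is mounted at the origin on the work surface. World frame = base frame: x ahead of the robot, y to its left, z up, the work surface at z = 0. Lengths are in m, angles in rad, forces in N, time in s.
With the tool pointing down it reaches from about 0.3 to 0.85 m from the base axis. Payload 5.4 kg.
Tool frame: the origin (TCP) lies at the very end of the fingers, on their centre line; the grasp point (between the pads) lies 19 mm behind it; z points along the fingers, y is the line along which they close (so a half turn about z gives the same grasp; the last joint's range is limited). The gripper opens to 85 mm and grips with 20 to 120 N. Pads are 22 mm wide; open, the fingers measure 114 mm over their backs; the gripper's body (76 mm by 85 mm) begins 54 mm behind the grasp point. The pads swing forward as they close: fully open they stand 13 mm farther back than shut.
Start: joints at [-0.21, 0.158, 1.597, -0, 1.386, -0.21], TCP at [0.575, -0, 0.231] pointing down, gripper open.
Joint ranges: [-2.91, 2.91], [-0.94, 2.29], [0.18, 2.7], [-1.29, 4.43], [0.17, 2.64], [-3, 3]. Speed limits (rad/s): [2.57, 2.57, 3.14, 3.14, 3.14, 3.14].

INTERFACE

Orientations are given as a unit quaternion [x, y, z, w].
In Python, from plant import state, cams, env gives the robot as it stands.
- The arm moves only by the tool move_arm, never from a script. Its argument "steps" is text: rows parted by semicolons, each of 7 numbers parted by spaces: the shift along the tool's x, y, z in m, then the turn, a rotation vector about the tool's x, y, z in degrees, then the opening in per cent of the stroke, from 0 (shut) to 100 (fully open). In form: tx ty tz ax ay az fingers; .... A call has 1 to 10 rows; each row shifts and turns the commanded pose from where the row before left it, along the tool's axes as they then stand; what a row does not reach is not made up. A row lasts 1/10 s, in which the tool goes at most 50 mm and 8.59 degrees, less where a joint would pass 70% of its speed; a pose out of reach is approached as far as the arm can. A call with a gripper value outside its range is refused whole. The fingers move at their own pace and stop on an object; "grip_force" is the grip in N (left out, the last holds). Time passes only in rows, so rows that do not move let the fingers close. It gives the time, the measured TCP pose, the force, the opening and the grip force at its end, in the units of the state.
- state(): the state, without advancing time (a new reading comes with each control period).
- cams.snapshot(name): name is "scene" or "side" or "wrist"; returns the picture (400x640x3 uint8, red, green, blue); there is no depth.
- cams.calibration(name): a dict with "fx", "fy", "cx", "cy" (pixels), "R" (3x3) and "t" (3): a world point X has camera coordinates R X + t; the wrist camera has in their place "T_tool_cam" (4x4, takes a point from camera to tool coordinates, whose origin is the TCP and whose axes are the flange's). Camera axes: x right, y down, z forward; pixel columns grow to the right and rows downward; lengths in m; the calibration is good to about 2 mm. The wrist camera is an equidistant fisheye: a pixel r from the principal point sees the ray r / f radians off the axis. A picture is of the moment at which its call begins: read the wrist's pose just before it. calibration takes no time and is no camera call.
- env.sign_off(): hands the job in; it is judged then, once.
The state is a dict: "t": time; "joint_pos": joint angles; "joint_vel": joint speeds; "effort": joint torques, N m; "tcp_pos": TCP position; "eef_rot": TCP orientation; "force": force on the tool from outside, world axes, zero at the start; "ft_torque": the same for the moment, N m; "opening": finger opening in m; "gripper_force": force on a finger pad.
Only numpy, scipy, OpenCV 4.12 (cv2) and the standard library are available. Lean on these libraries where they do the work, as an engineer would, in place of code of your own. Each camera call takes 0.05 s, during which the arm holds its last target. There are 200 camera calls.

## Working session

There is one attempt and no reset: what is moved stays moved. The work goes in short steps, Python scripts to look and compute and a tool call to move; the robot and the scene stay as the last step left them, time stands still between calls to the robot, and variables do not carry over. Pictures are saved under pics/ and viewed, at most 10 in all, crops included, and the job is handed in when it is done.

Besides the shell and the picture viewer there is one more tool, called after ">>>" as a command line: name --argument value ..., lists and objects as JSON in quotes. move_arm: Moves the arm, as the interface text tells. Its arguments: {"type":"object","properties":{"steps":{"type":"string"},"grip_force":{"type":"number"}},"required":["steps"]}

```bash
mkdir -p pics; python3 - <<'E'
from plant import state,cams,env
import cv2,numpy as np
s=state();print(s)
for n in("scene","side","wrist"):
    im=cams.snapshot(n);cv2.imwrite(f"pics/{n}0.png",im[:,:,::-1]);c=cams.calibration(n);print(n,c)
E
```

```text
{'t': 0.0, 'joint_pos': array([-2.10093243e-01,  1.59042876e-01,  1.59826123e+00,  3.24305752e-06,
        1.38618961e+00, -2.10109647e-01]), 'joint_vel': array([-0.0001808 ,  0.00051858,  0.00016534,  0.00018091, -0.00023565,
       -0.00082302]), 'effort': array([ 1.96016467e-04, -3.96006632e+01, -3.31426942e+01, -2.07608541e-04,
        8.36965773e-03, -3.09808388e-05]), 'tcp_pos': array([5.74391837e-01, 1.13422230e-04, 2.30305845e-01]), 'eef_rot': array([ 7.07100874e-01,  7.07112050e-01, -5.15830997e-04, -7.98391464e-04]), 'force': array([ 0.10633535, -0.7703965 , -0.16118656]), 'ft_torque': array([ 0.05071442, -0.03182146,  0.01082411]), 'gripper_force': 0.0, 'opening': 0.08503562773759218}
scene {'fx': 368.1122815380114, 'fy': 368.1122815380114, 'cx': 318.30176219839166, 'cy': 194.9130309778177, 'R': array([[-0.39680996,  0.91789984, -0.00131877],
       [ 0.77398678,  0.33382301, -0.53805824],
       [-0.49344334, -0.21452758, -0.84290663]]), 't': array([ 0.20795778, -0.37902674,  1.1216533 ])}
side {'fx': 361.78693003344864, 'fy': 361.78693003344864, 'cx': 321.07947764879293, 'cy': 197.02687310694043, 'R': array([[ 0.95890439, -0.28366831, -0.00588801],
       [-0.18923695, -0.6239535 , -0.75820275],
       [ 0.21140425,  0.72815817, -0.65199227]]), 't': array([-0.51256376,  0.19435197,  0.66192097])}
wrist {'fx': 309.70691628693146, 'fy': 309.70691628693146, 'cx': 322.6916774534468, 'cy': 196.37051792074584, 'T_tool_cam': array([[ 6.73813911e-04, -9.52789108e-01, -3.03632116e-01,
         7.65654227e-02],
       [ 9.99999601e-01,  8.19999774e-04, -3.53958639e-04,
         1.13361683e-06],
       [ 5.86226202e-04, -3.03631756e-01,  9.52789281e-01,
        -1.42704784e-01],
       [ 0.00000000e+00,  0.00000000e+00,  0.00000000e+00,
         1.00000000e+00]])}
```

View pics/scene0.png

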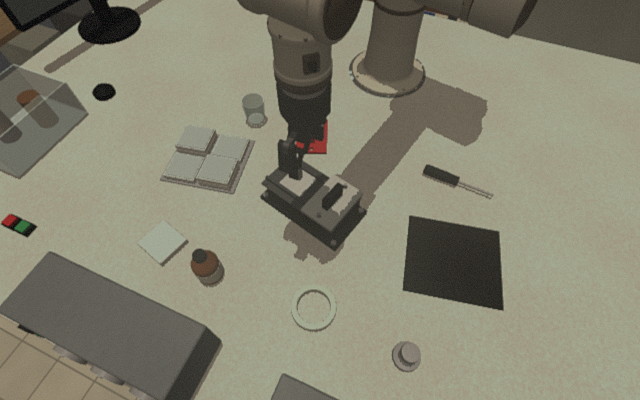

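View pics/wrist0.png

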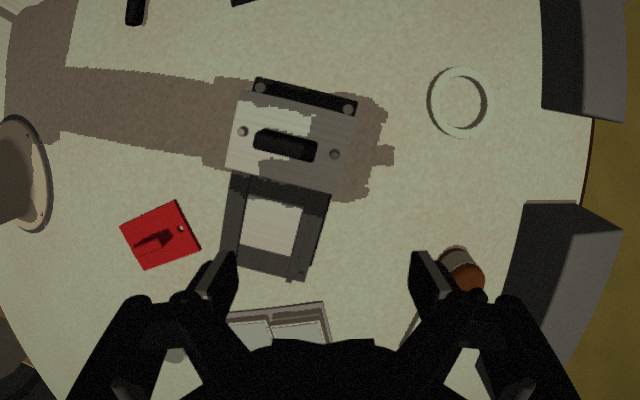

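View pics/side0.png

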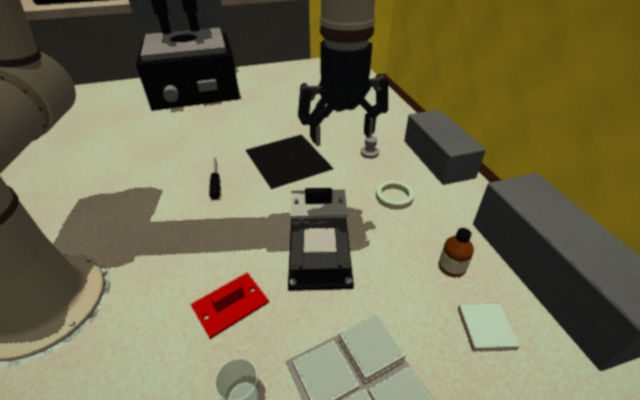

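Scene shows the cover with its black grip at (335,197) on the magazine at (315,200), and the mat at (455,262). In the wrist view the dowels are at (243,131) and (335,154), the grip at (285,144), and the blank at about (272,225). The side view has the mat at (289,161).

```bash
cat >h.py <<'E'
import cv2,numpy as np
from scipy.spatial.transform import Rotation as Ro
from plant import state,cams,env
def ray(n,uv,s=None):
    c=cams.calibration(n);u=(uv[0]-c['cx'])/c['fx'];v=(uv[1]-c['cy'])/c['fy']
    if n!='wrist':
        R=c['R'];return -R.T@c['t'],R.T@np.array([u,v,1])
    th=np.hypot(u,v);k=np.sin(th)/th if th>1e-9 else 1
    T=c['T_tool_cam'];R=Ro.from_quat(s['eef_rot']).as_matrix()
    return R@T[:3,3]+s['tcp_pos'],R@T[:3,:3]@np.array([u*k,v*k,np.cos(th)])
def on(n,uv,z,s=None):
    o,d=ray(n,uv,s);return o+d*(z-o[2])/d[2]
def blob(g,mask,seed):
    k,l,st,ce=cv2.connectedComponentsWithStats(mask.astype(np.uint8),connectivity=4)
    i=l[seed[1],seed[0]];return (l==i).astype(np.uint8),st[i],ce[i]
def quad(n,m,z,s=None):
    c=max(cv2.findContours(m,cv2.RETR_EXTERNAL,cv2.CHAIN_APPROX_NONE)[0],key=cv2.contourArea)[:,0]
    P=np.array([on(n,p,z,s)[:2] for p in c]);return cv2.minAreaRect((P*1000).astype(np.float32)),P
E
python3 - <<'E'
from h import *
s=state()
for n,seed in(("scene",(455,262)),("side",(289,161))):
    g=cv2.imread(f"pics/{n}0.png").max(2);m,st,ce=blob(g,g<60,seed);print("mat",n,st,quad(n,m,.004)[0])
im=cv2.imread("pics/wrist0.png");g=im.max(2)
m,st,ce=blob(g,g<60,(285,144));print("grip",st,ce,quad("wrist",m,.110,s)[0])
print(g[225,225:325:4],g[180:280:4,272])
for t in(120,140,160):
    m,st,ce=blob(g,g>t,(272,225));print("blank",t,st,quad("wrist",m,.066,s)[0])
for p in((243,131),(335,154)):
    print("dowel",on("wrist",p,.086,s))
for n,seed in(("scene",(335,197)),("side",(318,195))):
    g=cv2.imread(f"pics/{n}0.png").max(2);m,st,ce=blob(g,g<60,seed);print("grip",n,st,quad(n,m,.110)[0])
cv2.imwrite("pics/crop.png",cv2.resize(im[60:300,180:420],None,fx=2.5,fy=2.5,interpolation=cv2.INTER_CUBIC))
E
```

```text
mat scene [ 403  216  100   94 7039] ((533.613525390625, 316.9463806152344), (176.49819946289062, 196.51876831054688), 11.368203163146973)
mat side [ 247  136   85   52 2564] ((530.9271240234375, 315.0934143066406), (174.21856689453125, 195.15435791015625), 11.22004508972168)
grip [ 253  129   65   34 1366] [285.49048316 144.738653  ] ((541.6864013671875, 39.55622863769531), (19.80268669128418, 55.211544036865234), 74.30773162841797)
[ 54  50  54  52  30 150 154 151 151 150 147 149 148 151 150 150 150 152
 136  60  55  54  59  57  28] [ 60  33  29  30  34  70 154 151 148 152 146 150 150 150 149 151 149 152
  88  58  58  55  57  55 150]
blank 120 [ 240  199   62   57 2582] ((516.0493774414062, -55.76231384277344), (59.124114990234375, 59.36752700805664), 75.27153015136719)
blank 140 [ 240  200   62   56 2484] ((516.0587158203125, -55.55194854736328), (58.78871536254883, 58.66069030761719), 74.88732147216797)Traceback (most recent call last):
  File "<stdin>", line 9, in <module>
  File "h.py", line 18, in quad
    P=np.array([on(n,p,z,s)[:2] for p in c]);return cv2.minAreaRect((P*1000).astype(np.float32)),P
                ~~^^^^^^^^^
  File "h.py", line 12, in on
    o,d=ray(n,uv,s);return o+d*(z-o[2])/d[2]
        ~~~^^^^^^^^
  File "h.py", line 5, in ray
    c=cams.calibration(n);u=(uv[0]-c['cx'])/c['fx'];v=(uv[1]-c['cy'])/c['fy']
ValueError: time passes only in moves, steps and waits
```

```bash
sed -i 's/^def ray/CAL={n:cams.calibration(n) for n in("scene","side","wrist")}\ndef ray/; s/c=cams.calibration(n);/c=CAL[n];/' h.py
python3 - <<'E'
from h import *
s=state()
im=cv2.imread("pics/wrist0.png");g=im.max(2)
for p in((243,131),(335,154)): print("dowel",on("wrist",p,.086,s))
for n,seed in(("scene",(335,197)),("side",(318,195))):
    g2=cv2.imread(f"pics/{n}0.png").max(2);m,st,ce=blob(g2,g2<60,seed);print("grip",n,st,quad(n,m,.110)[0])
cv2.imwrite("pics/crop.png",cv2.resize(im[60:300,180:420],None,fx=2.5,fy=2.5,interpolation=cv2.INTER_CUBIC))
E
```

```text
dowel [0.49881944 0.04990219 0.086     ]
dowel [0.58573648 0.02689533 0.086     ]
grip scene [322 184  22  26 283] ((550.5927734375, 42.84888458251953), (22.94780921936035, 66.38111877441406), 72.85265350341797)
grip side [305 188  28  16 398] ((535.76123046875, 20.764469146728516), (45.91498565673828, 54.52014923095703), 73.1409912109375)
```

View pics/crop.png

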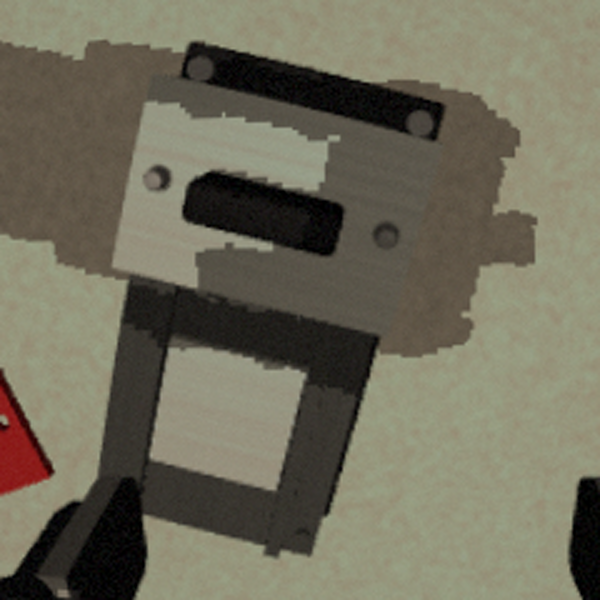

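The crop shows the dowels at wrist pixels (242,131) and (334,154), and the grip centred at (286,145). That puts the magazine centre near (0.542, 0.038) with a yaw of about 75°. The blank is 98.7 mm before it and the mat is at (0.532, 0.316). These values agree with the given sizes to within about 2%.

>>> move_arm --steps "0.038 -0.0324 0.02 0 0 0 60;0 0 0 0 0 -8.4 60;0 0 0 0 0 -8.4 60;0 0 0 0 0 -8.4 60;0 0 0 0 0 -8.4 60;0 0 0 0 0 -8.4 60;0 0 0 0 0 -8.4 60;0 0 0 0 0 -8.4 60;0 0 0 0 0 -8.4 60;0 0 0 0 0 -7.8 60"

```text
t: 1.15
tcp_pos: [0.5446, 0.0353, 0.2123]
eef_rot: [0.128, 0.992, 0.0, -0.0]
force: [0.0, 0.7, 0.7]
opening: 0.0514
gripper_force: 0.0
```

>>> move_arm --steps "0 0 0 0 0 0 60;0 0 0 0 0 0 60"

```text
t: 1.35
tcp_pos: [0.5447, 0.0353, 0.2124]
eef_rot: [0.132, 0.991, 0.0, -0.0]
force: [0.3, -0.1, -0.5]
opening: 0.0511
gripper_force: 0.0
```

```bash
python3 - <<'E'
from h import *
s=state();print(s['t'],s['tcp_pos'],Ro.from_quat(s['eef_rot']).as_matrix().round(4),s['force'],s['opening'])
im=cams.snapshot("wrist")[:,:,::-1];cv2.imwrite("pics/w1.png",im);cv2.imwrite("pics/w1v.png",im)
E
```

```text
1.35 [0.54468915 0.03533686 0.21244494] [[-9.651e-01  2.619e-01 -5.000e-04]
 [ 2.619e-01  9.651e-01  1.000e-04]
 [ 5.000e-04 -1.000e-04 -1.000e+00]] [ 0.30301377 -0.11962958 -0.45616813] 0.051080173187353015
```

View pics/w1.png

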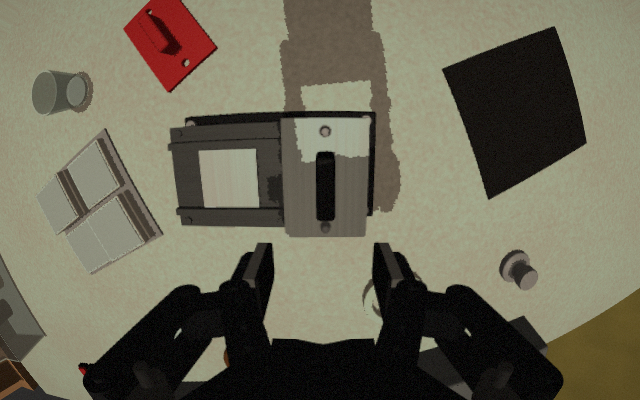

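The wrist view has the dowels at (325,131) and (325,227), and the grip between them at (326,186). The fingers line up with the magazine.

```bash
python3 - <<'E'
from h import *
s=state();im=cv2.imread("pics/w1.png");g=im.max(2)
a,b=[on("wrist",p,.086,s) for p in((325,131),(325,227))];print(a,b,(a+b)/2,np.linalg.norm(a-b),np.degrees(np.arctan2(*(a-b)[1::-1])))
m,st,_=blob(g,g<50,(326,190));q,P=quad("wrist",m,.110,s);print("grip",st,q)
ys,xs=np.nonzero(m); print([ (y,xs[ys==y].min(),xs[ys==y].max()) for y in range(st[1],st[1]+st[3],8)])
m,st,_=blob(g,g>120,(230,178));print("blank",st,quad("wrist",m,.066,s)[0])
E
```

```text
[0.49543879 0.04958071 0.086     ] [0.58221518 0.02632138 0.086     ] [0.53882698 0.03795105 0.086     ] 0.08983951885884155 164.9952730468084
grip [ 316  152   19   75 1311] ((540.3958740234375, 37.38024139404297), (15.308087348937988, 63.9810905456543), 74.92285919189453)
[(152, np.int64(318), np.int64(332)), (160, np.int64(316), np.int64(334)), (168, np.int64(316), np.int64(334)), (176, np.int64(316), np.int64(334)), (184, np.int64(316), np.int64(334)), (192, np.int64(316), np.int64(334)), (200, np.int64(316), np.int64(334)), (208, np.int64(317), np.int64(334)), (216, np.int64(317), np.int64(334)), (224, np.int64(322), np.int64(328))]
blank [ 199  149   60   58 3220] ((515.6430053710938, -55.44414520263672), (59.61543273925781, 58.53221893310547), 75.2483901977539)
```

>>> move_arm --steps "0.0047 0.0016 0.04 0 0 -0.2 60;0 0 0.04 0 0 0 60;0 0 0.03 0 0 0 60;0 0 0.01 0 0 0 60;0 0 0 0 0 0 60;0 0 0 0 0 0 60"

```text
t: 2.0
tcp_pos: [0.542, 0.0379, 0.0944]
eef_rot: [0.129, 0.992, -0.0, 0.001]
force: [0.7, 0.7, 0.3]
opening: 0.0508
gripper_force: 0.0
```

```bash
python3 - <<'E'
from h import *
s=state();print(s['t'],s['tcp_pos'],s['force'])
E
```

```text
2.0 [0.54204186 0.03787063 0.09439981] [0.74180476 0.66566496 0.25143382]
```

>>> move_arm --steps "0.001 0 0.012 0 0 0 60;0 0 0 0 0 0 60;0 0 0 0 0 0 0;0 0 0 0 0 0 0;0 0 0 0 0 0 0;0 0 0 0 0 0 0;0 0 0 0 0 0 0;0 0 0 0 0 0 0" --grip_force 60

```text
t: 2.8
tcp_pos: [0.5403, 0.0384, 0.0813]
eef_rot: [0.129, 0.992, 0.0, 0.001]
force: [-0.4, 0.9, 4.8]
opening: 0.0149
gripper_force: 59.4
```

>>> move_arm --steps "0 0 -0.005 0 0 0 0;0 0 -0.01 0 0 0 0;0 0 -0.01 0 0 0 0;0 0 -0.01 0 0 0 0;0 0 -0.02 0 0 0 0;0 0 -0.02 0 0 0 0;0 0 0 0 0 0 0"

```text
t: 3.5
tcp_pos: [0.5416, 0.038, 0.1591]
eef_rot: [0.129, 0.992, -0.0, 0.003]
force: [0.3, 0.6, -2.8]
opening: 0.015
gripper_force: 59.8
```

```bash
python3 - <<'E'
from h import *
s=state();print(s['t'],s['tcp_pos'],s['force'])
R=Ro.from_quat(s['eef_rot']).as_matrix();print(R.round(3))
print("to mat, tool axes",R.T@(np.array([.532,.316,s['tcp_pos'][2]])-s['tcp_pos']))
im=cams.snapshot("side")[:,:,::-1];cv2.imwrite("pics/s2.png",cv2.resize(im[60:300,180:460],None,fx=2.5,fy=2.5))
E
```

```text
3.5 [0.54161637 0.03795505 0.15906449] [ 0.33933073  0.57191483 -2.83736791]
[[-0.967  0.255  0.006]
 [ 0.255  0.967 -0.001]
 [-0.006  0.    -1.   ]]
to mat, tool axes [ 0.08030585  0.26636875 -0.00035614]
```

View pics/s2.png

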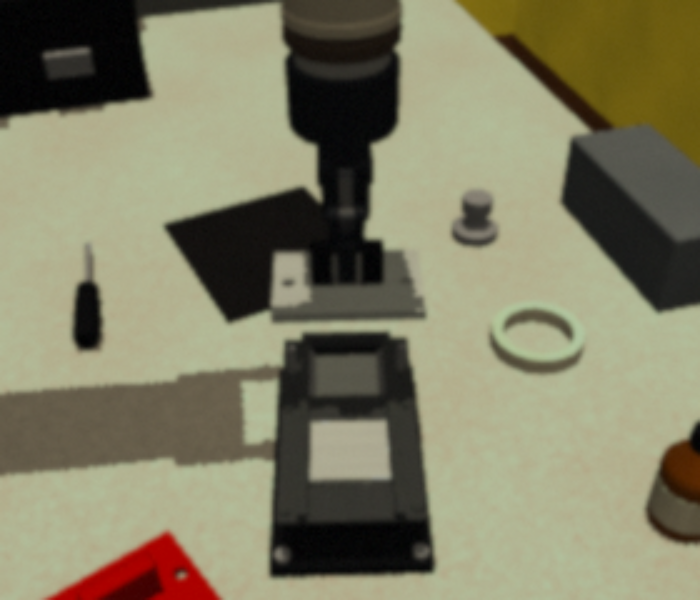

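The side view shows the cover lifted clear and level at (347,285) in the crop. The blank is still in the channel and the shaft is open.

>>> move_arm --steps "0.004 0.0133 0 0 0 0 0;0.008 0.0266 0 0 0 0 0;0.008 0.0266 0 0 0 0 0;0.008 0.0266 0 0 0 0 0;0.008 0.0266 0 0 0 0 0;0.008 0.0266 0 0 0 0 0;0.008 0.0266 0.01 0 0 0 0;0.008 0.0266 0.02 0 0 0 0;0.008 0.0266 0.02 0 0 0 0;0.008 0.0266 0.02 0 0 0 0"

```text
t: 4.55
tcp_pos: [0.5289, 0.3035, 0.0831]
eef_rot: [0.129, 0.992, -0.001, -0.002]
force: [1.1, 0.2, -3.8]
opening: 0.015
gripper_force: 59.7
```

>>> move_arm --steps "0.004 0.013 0.02 0 0 0 0;0 0 0.02 0 0 0 0;0 0 0.01 0 0 0 0;0 0 0 0 0 0 0;0 0 0 0 0 0 0"

```text
t: 5.05
tcp_pos: [0.5303, 0.3156, 0.0358]
eef_rot: [0.129, 0.992, -0.0, -0.0]
force: [-0.0, -0.0, -3.7]
opening: 0.015
gripper_force: 59.6
```

>>> move_arm --steps "0 0 0.008 0 0 0 0;0 0 0.006 0 0 0 0;0 0 0.003 0 0 0 0;0 0 0.001 0 0 0 0;0 0 0 0 0 0 0;0 0 0 0 0 0 0"

```text
t: 5.65
tcp_pos: [0.5305, 0.3157, 0.0179]
eef_rot: [0.129, 0.992, 0.0, 0.0]
force: [0.1, 0.4, -3.7]
opening: 0.015
gripper_force: 59.7
```

>>> move_arm --steps "0 0 0.001 0 0 0 0;0 0 0 0 0 0 0;0 0 0 0 0 0 0"

```text
t: 5.95
tcp_pos: [0.5307, 0.3158, 0.0174]
eef_rot: [0.129, 0.992, 0.0, 0.0]
force: [-1.3, -0.6, 1.8]
opening: 0.0151
gripper_force: 60.3
```

>>> move_arm --steps "0 0 0 0 0 0 50;0 0 0 0 0 0 50;0 0 0 0 0 0 50;0 0 0 0 0 0 50;0 0 -0.01 0 0 0 50;0 0 -0.03 0 0 0 50;0 0 -0.04 0 0 0 50;0 0 -0.04 0 0 0 50;0 0 -0.04 0 0 0 50;0 0 0 0 0 0 50"

```text
t: 6.95
tcp_pos: [0.5344, 0.3172, 0.1854]
eef_rot: [0.129, 0.992, 0.003, 0.006]
force: [1.0, -0.7, 0.4]
opening: 0.0429
gripper_force: 0.0
```

```bash
python3 - <<'E'
from h import *
s=state();print(s['t'],s['tcp_pos'],s['force'],s['opening'])
R=Ro.from_quat(s['eef_rot']).as_matrix();print(R.round(3))
im=cams.snapshot("scene")[:,:,::-1];cv2.imwrite("pics/s3.png",cv2.resize(im[130:330,230:530],None,fx=2.5,fy=2.5))
im=cams.snapshot("wrist")[:,:,::-1];cv2.imwrite("pics/w3.png",im)
E
```

```text
6.95 [0.53440949 0.31724814 0.18538452] [ 0.98290474 -0.74248248  0.42277682] 0.042851920812110006
[[-0.967  0.255  0.013]
 [ 0.255  0.967  0.005]
 [-0.012  0.008 -1.   ]]
```

View pics/s3.png

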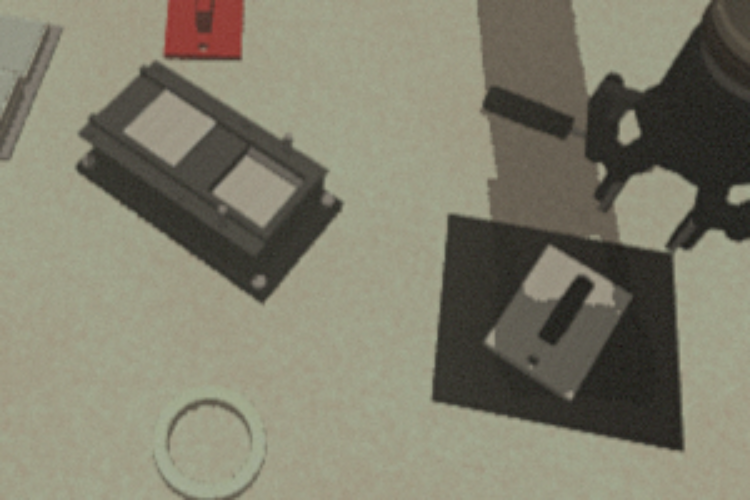

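The cover lies flat in the middle of the mat at (560,322) in the crop. The shaft is open with the old blank inside, and the blank to load is untouched in the channel. Next I'll move behind the blank with the fingers shut.

>>> move_arm --steps "-0.004 -0.02 0 0 0 0 0;-0.008 -0.042 0 0 0 0 0;-0.008 -0.042 0 0 0 0 0;-0.008 -0.042 0 0 0 0 0;-0.008 -0.042 0 0 0 0 0;-0.008 -0.042 0 0 0 0 0;-0.008 -0.042 0 0 0 0 0;-0.008 -0.042 0 0 0 0 0;-0.008 -0.042 0 0 0 0 0;-0.008 -0.042 0 0 0 0 0"

```text
t: 8.05
tcp_pos: [0.5006, -0.0897, 0.175]
eef_rot: [0.129, 0.992, 0.0, -0.002]
force: [0.3, -1.1, 0.1]
opening: -0.0001
gripper_force: 0.0
```

>>> move_arm --steps "-0.002 -0.02 0 0 0 0 0;0 0 0 0 0 0 0;0 0 0 0 0 0 0"

```text
t: 8.35
tcp_pos: [0.4981, -0.1078, 0.1754]
eef_rot: [0.129, 0.992, 0.001, -0.001]
force: [0.4, 0.3, -0.7]
opening: 0.0001
gripper_force: 0.0
```

```bash
python3 - <<'E'
from h import *
s=state();print(s['t'],s['tcp_pos'],s['force'],s['opening'])
R=Ro.from_quat(s['eef_rot']).as_matrix();print(R.round(4))
M=np.array([.5405,.0383,.0]);ex=np.array([np.cos(np.radians(75)),np.sin(np.radians(75)),0])
print(R.T@(M-.150*ex+[0,0,.0625]-s['tcp_pos']))
im=cams.snapshot("wrist")[:,:,::-1];cv2.imwrite("pics/w4.png",im)
E
```

```text
8.35 [ 0.49809524 -0.10784505  0.1754016 ] [ 0.35748631  0.29646342 -0.73586757] 0.0001304051169941554
[[-0.9666  0.2564 -0.0023]
 [ 0.2564  0.9666  0.0017]
 [ 0.0027  0.0011 -1.    ]]
[-0.0034428   0.00201378  0.11289495]
```

View pics/w4.png

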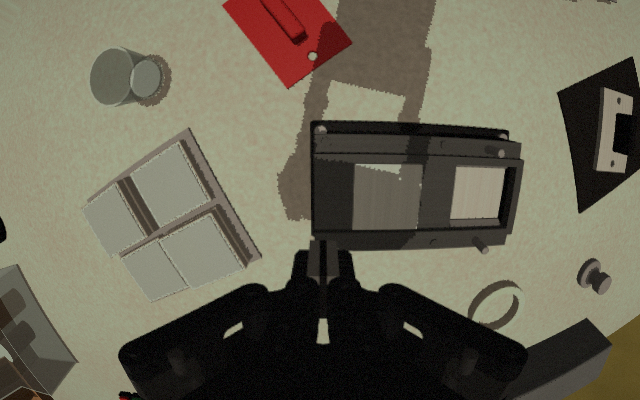

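The wrist view shows the blank at (387,197) between the rails, with its rear edge at column 353. The shut fingers are behind it, and the shaft is open at (478,193).

>>> move_arm --steps "-0.0034 -0.001 0.03 0 0 0 0;0 0 0.03 0 0 0 0;0 0 0.03 0 0 0 0;0 0 0.015 0 0 0 0;0 0 0 0 0 0 0;0 0 0 0 0 0 0"

```text
t: 9.0
tcp_pos: [0.5021, -0.1092, 0.0719]
eef_rot: [0.128, 0.992, 0.0, -0.0]
force: [0.4, -1.2, 0.0]
opening: 0.0003
gripper_force: 0.0
```

```bash
cat >rel.py <<'E'
from h import *
M=np.array([.5405,.0383,.0]);a=np.radians(75);B=np.array([[np.cos(a),np.sin(a),0],[-np.sin(a),np.cos(a),0],[0,0,1]])
s=state();R=Ro.from_quat(s['eef_rot']).as_matrix();print(s['t'],"tcp in mag mm",(B@(s['tcp_pos']-M)*1000).round(1),"F mag",(B@s['force']).round(1),"tool y yaw",np.degrees(np.arctan2(R[1,1],R[0,1])).round(2),"z",R[:,2].round(3))
E
python3 rel.py
```

```text
9.0 tcp in mag mm [-152.4   -1.1   71.9] F mag [-1.  -0.7  0. ] tool y yaw 75.29 z [-0.  0. -1.]
```

>>> move_arm --steps "0.001 0 0.005 0 0 0.3 0;0 0 0.0035 0 0 0 0;0 0 0 0 0 0 0;0 0 0 0 0 0 0"

```text
t: 9.4
tcp_pos: [0.5011, -0.1101, 0.0635]
eef_rot: [0.131, 0.991, -0.0, 0.0]
force: [-0.7, -0.1, 0.6]
opening: 0.0
gripper_force: 0.0
```

```bash
python3 rel.py
```

```text
9.4 tcp in mag mm [-153.5   -0.4   63.5] F mag [-0.2  0.6  0.6] tool y yaw 74.89 z [ 0. -0. -1.]
```

>>> move_arm --steps "0 0.006 0.001 0 0 0 0;0 0.01 0 0 0 0 0;0 0.01 0 0 0 0 0;0 0.01 0 0 0 0 0;0 0.01 0 0 0 0 0;0 0.01 0 0 0 0 0;0 0.01 0 0 0 0 0;0 0.01 0 0 0 0 0;0 0.01 0 0 0 0 0;0 0 0 0 0 0 0"

```text
t: 10.4
tcp_pos: [0.5236, -0.0256, 0.0621]
eef_rot: [0.131, 0.991, 0.0, -0.0]
force: [-0.4, -0.5, 0.5]
opening: 0.0
gripper_force: 0.0
```

```bash
python3 rel.py; python3 - <<'E'
from h import *
im=cams.snapshot("wrist")[:,:,::-1];im2=cams.snapshot("side")[:,:,::-1]
cv2.imwrite("pics/w5.png",np.vstack([cv2.resize(im[100:270,220:520],(600,340)),cv2.resize(im2[170:300,220:440],(600,260))[:260]]))
E
```

```text
10.4 tcp in mag mm [-66.2  -0.2  62.1] F mag [-0.6  0.2  0.5] tool y yaw 74.98 z [-0.     0.001 -1.   ]
```

View pics/w5.png

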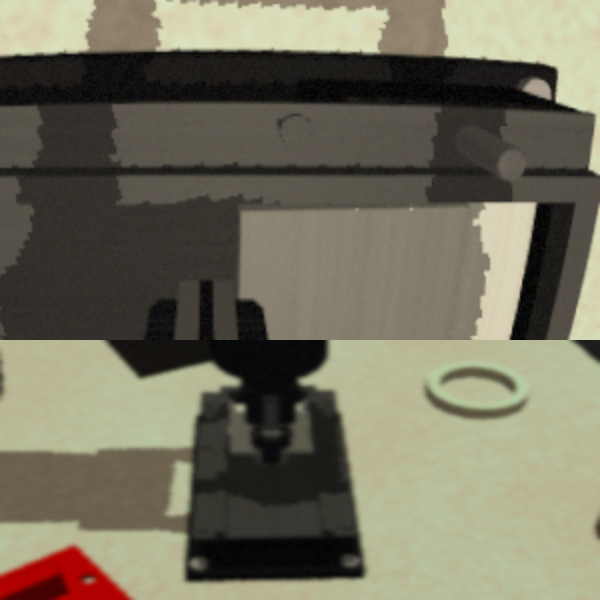

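The blank sits square in the channel against the finger pads. Its rear edge is at column 240 of the crop, about 7 mm ahead of the TCP, so roughly 29 mm remain.

>>> move_arm --steps "0.0002 0.008 0 0 0 0 0;0 0.008 0 0 0 0 0;0 0.006 0 0 0 0 0;0 0.003 0 0 0 0 0;0 0.001 0 0 0 0 0;0 0.001 0 0 0 0 0;0 0.001 0 0 0 0 0;0 0 0 0 0 0 0;0 0 0 0 0 0 0"

```text
t: 11.4
tcp_pos: [0.5306, 0.0001, 0.0623]
eef_rot: [0.131, 0.991, 0.0, 0.0]
force: [0.4, 0.6, 0.7]
opening: -0.0001
gripper_force: 0.0
```

```bash
python3 rel.py
```

```text
11.4 tcp in mag mm [-39.5  -0.3  62.3] F mag [ 0.7 -0.2  0.7] tool y yaw 74.89 z [ 0.  0. -1.]
```

>>> move_arm --steps "0 0.001 0 0 0 0 0;0 0.001 0 0 0 0 0;0 0.001 0 0 0 0 0;0 0 0 0 0 0 0;0 0 0 0 0 0 0"

```text
t: 11.9
tcp_pos: [0.5313, 0.0031, 0.0622]
eef_rot: [0.131, 0.991, 0.0, 0.0]
force: [0.1, -0.1, -0.4]
opening: -0.0
gripper_force: 0.0
```

```bash
python3 rel.py; python3 - <<'E'
from h import *
im=cams.snapshot("wrist")[:,:,::-1];im2=cams.snapshot("scene")[:,:,::-1]
cv2.imwrite("pics/w6.png",np.vstack([cv2.resize(im[100:270,220:520],(600,340)),cv2.resize(im2[140:260,230:400],(600,424))[100:360]]))
E
```

```text
11.9 tcp in mag mm [-36.3  -0.3  62.2] F mag [-0.1 -0.1 -0.4] tool y yaw 74.91 z [ 0.  0. -1.]
```

View pics/w6.png

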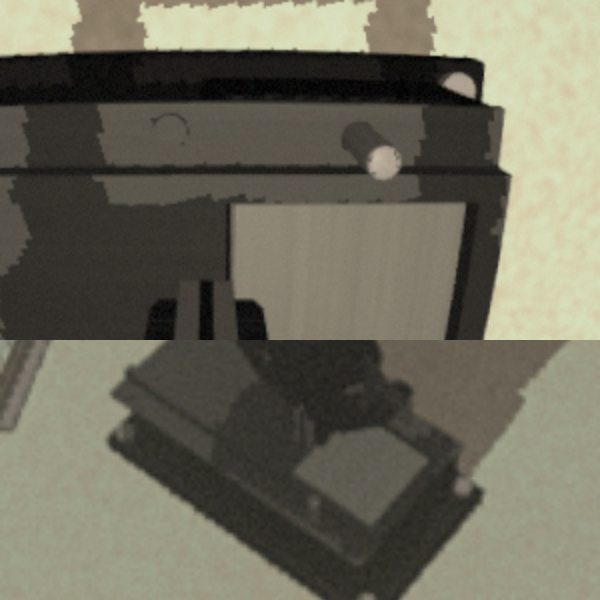

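The blank has dropped onto the lip slopes. A thin dark gap shows at its rear edge (column 230) and its front edge (column 465) is at the end stop. Next I'll raise the fingers, centre over it and press.

>>> move_arm --steps "0 -0.002 0 0 0 0 0;0 0 -0.01 0 0 0 0;0 0 -0.01 0 0 0 0;0.0003 0.018 0 0 0 0 0;0 0.02 0 0 0 0 0;0 0 0 0 0 0 0;0 0 0 0 0 0 0"

```text
t: 12.7
tcp_pos: [0.5407, 0.0377, 0.083]
eef_rot: [0.131, 0.991, -0.0, 0.001]
force: [-0.8, -0.9, -0.1]
opening: 0.0001
gripper_force: 0.0
```

```bash
python3 rel.py; python3 - <<'E'
from h import *
s=state();im=cams.snapshot("wrist")[:,:,::-1];cv2.imwrite("pics/w7.png",im)
d=(378//2,0)
im2=cams.snapshot("scene")[:,:,::-1];cv2.imwrite("pics/s7.png",im2)
cv2.imwrite("pics/v7.png",np.vstack([cv2.resize(im[100:270,220:520],(600,340)),cv2.resize(im2[140:260,230:400],(600,424))[100:360]]))
E
```

```text
12.7 tcp in mag mm [-0.5 -0.4 83. ] F mag [-1.1  0.6 -0.1] tool y yaw 74.96 z [ 0.001 -0.001 -1.   ]
```

View pics/v7.png

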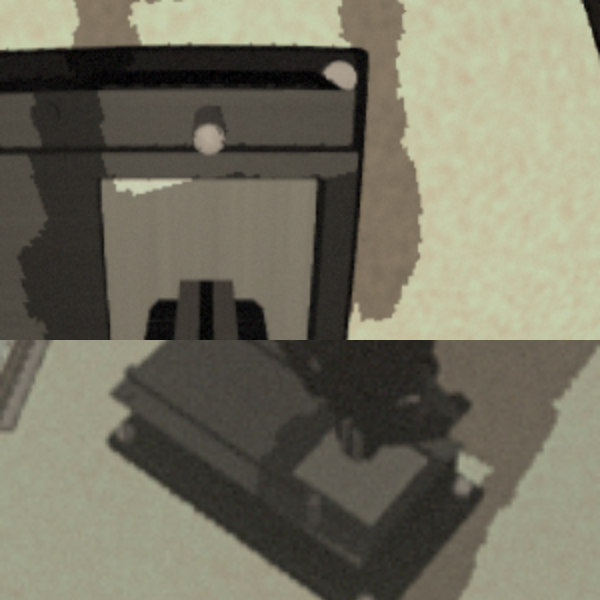

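The fingers (column 207) are centred on the blank (columns 102 to 317), in line with the dowel at 208. Pressing now.

>>> move_arm --steps "0.0004 0.0005 0.01 0 0 0 0;0 0 0.007 0 0 0 0;0 0 0.002 0 0 0 0;0 0 0.002 0 0 0 0;0 0 0.002 0 0 0 0;0 0 0 0 0 0 0"

```text
t: 13.4
tcp_pos: [0.5411, 0.0379, 0.0606]
eef_rot: [0.131, 0.991, -0.0, 0.001]
force: [-3.2, -0.6, 11.8]
opening: 0.0
gripper_force: 5.9
```

```bash
python3 rel.py
```

```text
13.4 tcp in mag mm [-0.3 -0.7 60.6] F mag [-1.5  2.9 11.8] tool y yaw 74.89 z [ 0.002 -0.001 -1.   ]
```

>>> move_arm --steps "0 0 0.002 0 0 0 0;0 0 0.002 0 0 0 0;0 0 0.002 0 0 0 0;0 0 0.002 0 0 0 0;0 0 0 0 0 0 0"

```text
t: 13.9
tcp_pos: [0.5415, 0.0379, 0.0525]
eef_rot: [0.132, 0.991, -0.0, 0.001]
force: [0.2, -0.3, 9.2]
opening: -0.0001
gripper_force: 4.4
```

```bash
python3 rel.py
```

```text
13.9 tcp in mag mm [-0.1 -1.1 52.5] F mag [-0.3 -0.3  9.2] tool y yaw 74.88 z [ 0.003 -0.001 -1.   ]
```

Contact is steady at about 9 N. Continuing down to about 48 mm.

>>> move_arm --steps "0 0 0.002 0 0 0 0;0 0 0.002 0 0 0 0;0 0 0.001 0 0 0 0;0 0 0 0 0 0 0;0 0 0 0 0 0 0"

```text
t: 14.4
tcp_pos: [0.5415, 0.0379, 0.0479]
eef_rot: [0.131, 0.991, -0.0, 0.001]
force: [-1.4, 0.2, 11.0]
opening: 0.0002
gripper_force: 6.1
```

>>> move_arm --steps "0 0 0.0008 0 0 0 0;0 0 0 0 0 0 0;0 0 -0.002 0 0 0 0;0 0 -0.002 0 0 0 0;0 0 -0.002 0 0 0 0;0 0 -0.01 0 0 0 0;0 0 -0.03 0 0 0 0;0 -0.02 -0.04 0 0 0 0;0 -0.03 -0.04 0 0 0 0;0 0 0 0 0 0 0"

```text
t: 15.4
tcp_pos: [0.5303, -0.0131, 0.178]
eef_rot: [0.133, 0.991, -0.001, 0.006]
force: [0.9, 0.1, -0.4]
opening: 0.0
gripper_force: 0.0
```

>>> move_arm --steps "0 -0.04 0 0 0 0 0;0 -0.04 0 0 0 0 0;0 0 0 0 0 0 0;0 0 0 0 0 0 0"

```text
t: 15.8
tcp_pos: [0.5057, -0.0872, 0.171]
eef_rot: [0.132, 0.991, 0.0, -0.001]
force: [0.1, 0.6, -0.4]
opening: -0.0003
gripper_force: 0.0
```

```bash
python3 - <<'E'
from h import *
s=state();print(s['t'],s['tcp_pos'],s['force'])
im=cams.snapshot("wrist")[:,:,::-1];im2=cams.snapshot("scene")[:,:,::-1]
cv2.imwrite("pics/v8.png",np.vstack([cv2.resize(im[80:280,300:600],(600,400),interpolation=cv2.INTER_CUBIC),cv2.resize(im2[160:260,240:440],(600,300))[:200]]))
cv2.imwrite("pics/w8.png",im)
E
```

```text
15.8 [ 0.50572708 -0.08719102  0.17095669] [ 0.06650825  0.63302443 -0.44940955]
```

View pics/v8.png

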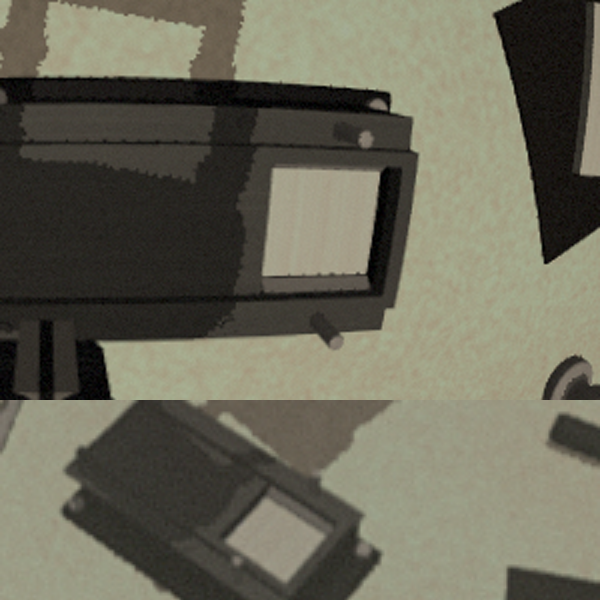

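The blank sits low and level in the shaft at (322,222) in the crop, with both lip strips over its edges, and the robot is clear. Handing in.

```bash
python3 - <<'E'
from plant import env
print(env.sign_off())
E
```

```text
the job is handed in; nothing more can be done
None
```

I handed the job in at about 16 s: the cover lies on the mat, and the last picture shows the blank level under both lips; no verdict came back, and I viewed 12 pictures, two over the limit of 10.

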